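Put the watch repair job away and pin the drawer

ROBOT

A 6-joint arm with a two-finger parallel gripper is mounted at the origin on the work surface. World frame = base frame: x ahead of the robot, y to its left, z up, the work surface at z = 0. Lengths are in m, angles in rad, forces in N, time in s.
With the tool pointing down it reaches from about 0.275 to 1 m from the base axis. Payload 8.4 kg.
Tool frame: the origin (TCP) lies midway between the tips of the shut fingers; the grasp point (between the pads) lies 19 mm behind it (grip_depth is the distance from the TCP to the grasp point, in m); z points along the fingers, y is the direction in which the jaws open and shut (so a half turn about z gives the same grasp; the last joint's range is limited). The gripper opens to 85 mm and grips with 20 to 120 N. Pads are 22 mm wide; open, the fingers measure 114 mm over their backs; the gripper's body (76 mm by 85 mm) begins 54 mm behind the grasp point. The pads swing forward as they close: fully open they stand 13 mm farther back than shut.
Start: joints at [-1.229, 0.353, 1.633, -0, 1.155, -0.002], TCP at [0.211, -0.588, 0.231] pointing down, gripper open.
Joint ranges: [-2.63, 2.63], [-0.92, 2.1], [0.06, 2.66], [-1.3, 4.44], [0, 2.69], [-3.02, 3.02]. Speed limits (rad/s): [2.22, 2.22, 2.79, 3.14, 3.14, 3.14].

INTERFACE

Orientations are given as a rotation vector (axis times angle).
In Python, from plant import * gives the robot as it stands. Calls block until the motion is done:
- move_to(position, orientation): joint-space move of the TCP to a pose.
- move_l(position, feed=0.15, rotation=None): straight line of the TCP; rotation=None keeps the orientation; feed is the mean speed in m/s.
- move_joints(angles): joint-space move.
- command_gripper(opening): finger opening in m; the grip force is fixed at half the most; returns when the fingers have stopped.
- dwell(seconds).
- inverse_kinematics(position, orientation): joint angles nearest the present ones, or None.
- camera(name): name is "scene" or "side" or "wrist"; returns the picture (384x512x3 uint8, red, green, blue); there is no depth.
- camera_params(name): a dict with "mtx" (3x3 intrinsics, pixels), "k1" (the pictures are not rectified: a ray, as slopes to the right and down, at radius r is drawn at 1 + k1 r^2 times it, then the intrinsics apply), "camera_from_world" (4x4, takes a point from world to camera coordinates). Camera axes: x right, y down, z forward; pixel columns grow to the right and rows downward; lengths in m; the calibration is good to about 2 mm. A picture is of the moment at which its call begins: read the wrist's pose just before it. camera_params takes no time and is no camera call; for the wrist camera it gives the pose at the moment of the call.
A pose or a line that the arm cannot do raises Unreachable and nothing moves.
- sign_off(): hands the job in, once; it reports no verdict.
Readings, each from a call of its own:
- get_t(): time.
- get_joint_positions(): joint angles.
- get_joint_vel(): joint speeds.
- get_joint_efforts(): joint torques, N m.
- get_ee_pos(): TCP position.
- get_tcp_rot(): TCP orientation.
- get_ft_force(): force on the tool from outside, world axes, zero at the start.
- get_ft_torque(): the same for the moment, N m.
- get_width(): finger opening in m.
Only numpy, scipy, OpenCV 4.12 (cv2) and the standard library are available. Lean on these libraries where they do the work, as an engineer would, in place of code of your own. Each camera call takes 0.05 s, during which the arm holds its last target. There are 200 camera calls.

TASK

Put the red job tray into the empty compartment of the open cabinet drawer, lying flat on its floor, and slide the drawer fully shut. Then take the orange-headed locking pin from the tool block and push it home down through both padlock lugs, so that the drawer is secured. There is a delicate watch movement in the tray, so keep it level, set it down without dropping it and do not slam the drawer; leave everything else on the bench where it is.

Things in the scene. Friction and masses are not known exactly. Their poses are not given: they have to be found in the camera images.
- tray_red: Closed job tray, one rigid body of 120 g (may differ by 40%): 84 mm long (x), 56 mm wide (y), red base 18 mm high, clear cover to 26 mm, on it a red finger rib 36 mm long (x), 12 mm thick (y), from 26 to 40 mm up. Origin: centre of underside, z up; half a turn looks the same. The job to put away; lift it by the rib. The trays change places.
- tray_blue: Closed job tray, one rigid body of 120 g (may differ by 40%): 84 mm long (x), 56 mm wide (y), blue base 18 mm high, clear cover to 26 mm, on it a blue finger rib 36 mm long (x), 12 mm thick (y), from 26 to 40 mm up. Origin: centre of underside, z up; half a turn looks the same. Another job, near the red one: leave it.
- tray_green: Closed job tray, one rigid body of 120 g (may differ by 40%): 84 mm long (x), 56 mm wide (y), green base 18 mm high, clear cover to 26 mm, on it a green finger rib 36 mm long (x), 12 mm thick (y), from 26 to 40 mm up. Origin: centre of underside, z up; half a turn looks the same. Another job, near the red one: leave it.
- cabinet: Steel-blue two-drawer bench cabinet, fixed, 230 mm deep (x), 190 wide (y), 125 high; origin: centre of underside, front facing its -x. Lower drawer stays shut (its handle: 40 mm before the front, 39 mm up). A steel padlock lug sticks out 29 mm from the front at the top edge, 62 mm right (-y) of the middle. Small tins stand on the back of its top, 22 mm high.
- drawer (a joint): Top drawer, metres open along the cabinet's -x: 0 = fully shut (firm stop), 0.145 at most, starts at 0.125 to 0.145. Friction 1.5 N, damping 6 N per m/s; stays where left. Front panel 176 mm wide, 8 thick, from 62 to 118 mm above the bench; walls and dividers rise 24 mm above the inner floor, which is 68 mm above the bench. The cabinet gives 52 mm of height above that floor.
- slot (a point): Centre of the floor of the drawer's empty compartment (front left seen from the robot), 68 mm above the bench; moves with the drawer. x along the cabinet's x (to the back), y left, z up. 96 mm long (x): 48 mm to the front panel's inside and to the divider behind; 68 mm wide (y): 34 mm to the divider and the drawer's side wall. Other compartments hold fixed tins.
- handle (a point): Middle of the top drawer's steel bar handle, 35 mm before the front panel, 90 mm above the bench; the bar runs 80 mm along the cabinet's y, 11 mm thick, with a post to the panel near each end. Axes as the cabinet's. Moves with the drawer.
- lug_hole (a point): Centre of the round hole (11.5 mm across) in the cabinet's fixed padlock lug, at the lug's upper face, 125 mm above the bench, 14.5 mm before the cabinet's front. The lug is a level steel plate 29 (x) by 28 (y) mm, 5 mm thick, flush with the cabinet's top. Axes as the cabinet's; the hole runs along z.
- drawer_lug_hole (a point): Centre of the 11.5 mm hole in the drawer's own padlock lug (same shape), at its upper face, 118 mm above the bench. Moves with the drawer; when that is fully shut it lies exactly under the fixed lug's hole, 2 mm between the plates.
- pin: Locking pin, loose, 45 g: steel shank 8 mm thick, 34 mm long, tapered end; steel collar 22 mm across from 34 to 38 mm, orange round grip 16 mm across from 38 to 62 mm above the lower end. Origin: lower end, z up along the pin. Starts upright in the tool block's middle hole, collar on the block's top. When home, its collar rests on the fixed lug, lower end 91 mm above the bench.
- tool_block: Wooden block fixed to the bench, 52 mm (x) by 136 mm (y), 40 mm high; origin: centre of underside. The pin stands in its middle hole (10.5 mm across). A blue screwdriver and a black pin vice, upright, fixed, 12 mm thick, stand 43 mm either side of it along y, up to 90 mm above the bench; along x it is free.
- magnifier: Bench magnifier, loose, 350 g: round foot 60 mm across, thin post, upright round lens 60 mm across (in its y and z) with its rim up to 178 mm above the bench; origin: centre of underside. Leave it. Fixed round the bench: timing machine, 150 mm high, and screwdriver stand, 120 mm, beyond x = 0.74; others, up to 210 mm, with |y| over 0.48; a low tool rest, 40 mm, at x 0.26, y 0.40.
- oil_bottle: Amber bottle with red cap, 30 mm across, 90 mm high, standing; origin: centre of underside. Leave it.
- movement_holder: Dark steel movement holder in the form of a cross, 70 x 60 mm, 32 mm high with four red knobs; origin: underside. Leave it.
- pliers: Pliers with yellow handles, lying, 125 mm long (x), 45 mm wide, 12 mm high; origin at the pivot, underside. Leave them.
- screwdriver: Screwdriver with a blue handle, lying along its x, 150 mm long; origin: underside. Leave it.
- parts_stand: Yellow plastic parts stand, 40 x 80 mm, 40 mm high; origin: centre of underside. Leave it.

How it is judged:
On the way, in this order (a step that is already met when the one before it is completed fails the run):
1. the red tray lies in the empty compartment of the open drawer, let go and at rest (x of tray_red in the frame of slot between -0.01 and 0.01 m and y of tray_red in the frame of slot between -0.01 and 0.01 m and z of tray_red in the frame of slot between -0.004 and 0.004 m and angle between tray_red's own z axis and vertical below 0.1 rad and angle between the x axis of tray_red and the x axis of slot, either way round below 0.2 rad and contact force between the fingers and tray_red below 0.1 N and linear speed of tray_red below 0.02 m/s and value of joint drawer above 0.08 m), for 0.2 s.
2. the drawer is fully shut with the tray in its compartment (x of tray_red in the frame of slot between -0.01 and 0.01 m and y of tray_red in the frame of slot between -0.01 and 0.01 m and z of tray_red in the frame of slot between -0.004 and 0.004 m and angle between tray_red's own z axis and vertical below 0.1 rad and angle between the x axis of tray_red and the x axis of slot, either way round below 0.2 rad and value of joint drawer below 0.004 m), for 0.2 s.
3. the locking pin is home in both lugs (horizontal distance between pin and lug_hole below 0.004 m and horizontal distance between pin and drawer_lug_hole below 0.0045 m and z of pin in the frame of lug_hole below -0.031 m and angle between pin's own z axis and vertical below 0.15 rad and value of joint drawer below 0.004 m), for 0.2 s.
At the end, for the whole second after the job is handed in: Red tray flat on the empty compartment's floor (10 mm, 0.2 rad), drawer shut to 4 mm, pin upright through both lug holes (4 mm of the fixed hole's centre, 4.5 mm of the drawer's, 0.15 rad), its lower end 31 mm or more below the fixed lug's top; tray and pin released and still (all of step 3 and x of tray_red in the frame of slot between -0.01 and 0.01 m and y of tray_red in the frame of slot between -0.01 and 0.01 m and z of tray_red in the frame of slot between -0.004 and 0.004 m and angle between tray_red's own z axis and vertical below 0.1 rad and angle between the x axis of tray_red and the x axis of slot, either way round below 0.2 rad and contact force between the fingers and tray_red below 0.1 N and contact force between the fingers and pin below 0.1 N and linear speed of each of tray_red, pin below 0.02 m/s); the robot touches nothing.
It fails at once if a bystander is moved by more than 20 mm (distance of any of tray_blue, tray_green, magnifier, oil_bottle, movement_holder, pliers, screwdriver, parts_stand from where it was at the start of the episode above 0.02 m).
It fails at once if the red tray is tipped by more than 0.6 rad (angle between tray_red's own z axis and vertical above 0.6 rad).
It fails at once if the red tray is dropped: it moves faster than 0.5 m/s with no finger on it (linear speed of tray_red above 0.5 m/s and contact force between the fingers and tray_red below 0.1 N).
It fails at once if the drawer is slammed: it closes faster than 0.5 m/s (velocity of joint drawer below -0.5 m/s).
It also fails if it takes over 62 s, if anything falls off the work surface, if the arm or the gripper's body presses on something with over 40 N, if the wrist force passes 120 N, or if a joint passes its speed limit or range.

## Working session

There is one attempt and no reset: what is moved stays moved. The work goes in short steps, each a Python script; the robot and the scene stay as the last script left them, time stands still between calls to the robot, and variables do not carry over. Pictures are saved under pics/ and viewed, about 8 in all and at most 12, crops included, and the job is handed in when it is done.

```bash
mkdir -p pics; ls; python3 - <<'E'
from plant import *
import cv2
for n in ("scene","side"):
    cv2.imwrite(f"pics/{n}0.png",cv2.cvtColor(camera(n),cv2.COLOR_RGB2BGR))
    p=camera_params(n); print(n,p["mtx"].tolist(),p["k1"],p["camera_from_world"].round(3).tolist())
print(get_t(),get_tcp_rot(),get_ee_pos())
E
```

```text
pics
scene [[366.88346876009626, 0.0, 262.9549632774179], [0.0, 366.88346876009626, 199.537774271865], [0.0, 0.0, 1.0]] -0.005694849075897573 [[0.392, 0.92, -0.01, -0.2], [0.685, -0.299, -0.665, -0.297], [-0.614, 0.254, -0.747, 1.442], [0.0, 0.0, 0.0, 1.0]]
side [[354.97237749409175, 0.0, 268.8815551197278], [0.0, 354.97237749409175, 187.39458437977822], [0.0, 0.0, 1.0]] 0.020424799303026007 [[-0.99, -0.138, -0.014, 0.517], [-0.077, 0.632, -0.771, 0.105], [0.115, -0.762, -0.637, 1.004], [0.0, 0.0, 0.0, 1.0]]
0.1 [-3.09406485e+00 -5.37156192e-01  3.22406739e-04] [ 0.2105068  -0.58800997  0.23063291]
```

View pics/scene0.png

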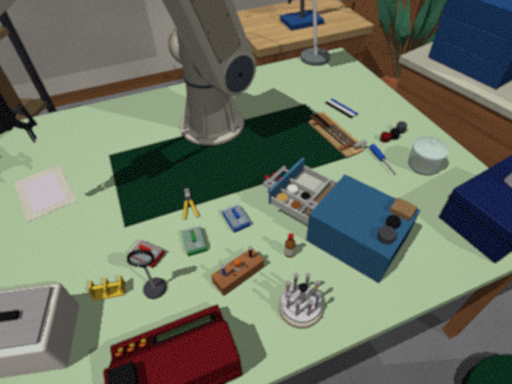

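View pics/side0.png

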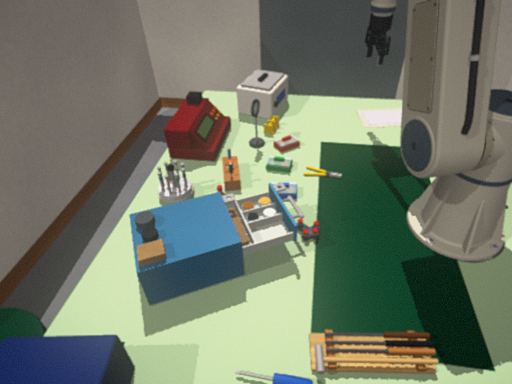

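Scene: red tray at (148,250) with the magnifier beside it (154,288), green (194,240), blue (236,217), tool block (238,270), and the open drawer at (300,190) with the cabinet behind it. Side: red tray (287,143), tool block (232,172), cabinet top about (185,230).

```bash
cat > h.py <<'E'
from plant import *
import numpy as np, cv2
from scipy.spatial.transform import Rotation as R
def ray(P,uv):
    s=(np.array(uv,float)-P["mtx"][:2,2])/P["mtx"][0,0]
    r=s.copy()
    for _ in range(8): r=s/(1+P["k1"]*(r@r))
    T=np.asarray(P["camera_from_world"]); c=-T[:3,:3].T@T[:3,3]
    return c,T[:3,:3].T@np.array([*r,1])
def onplane(P,uv,z):
    c,d=ray(P,uv); return c+d*(z-c[2])/d[2]
def proj(P,X):
    T=np.asarray(P["camera_from_world"]); x=T[:3,:3]@np.asarray(X)+T[:3,3]; s=x[:2]/x[2]
    return s*(1+P["k1"]*(s@s))*P["mtx"][0,0]+P["mtx"][:2,2]
def down(yaw):  # tool z down; tool y (jaw axis) at angle yaw+90deg from world x; tool x along yaw
    c,s=np.cos(yaw),np.sin(yaw)
    return R.from_matrix(np.array([[c,s,0],[s,-c,0],[0,0,-1]])).as_rotvec()
def save(img,n,k=1):
    im=cv2.cvtColor(img,cv2.COLOR_RGB2BGR)
    cv2.imwrite(f"pics/{n}.png",cv2.resize(im,None,fx=k,fy=k,interpolation=cv2.INTER_CUBIC))
E
python3 - <<'E'
from h import *
S,D,W=(camera_params(n) for n in("scene","side","wrist"))
for k,u,v,z in [("red",148,250,.02),("green",194,240,.02),("blue",236,217,.02),("block",240,275,.03),("mag foot",154,290,.005),("cabTL",345,178,.125),("cabTR",417,210,.125),("cabFR?",385,272,.125),("cabF",310,225,.125)]:
    print(k,onplane(S,(u,v),z).round(3))
for k,u,v,z in [("red",287,143,.02),("green",280,163,.02),("blue",285,190,.02),("block",232,175,.03),("magfoot",257,143,.005),("pinhead",229,162,.06),("cab",131,208,.125),("cab",222,196,.125),("cab",242,240,.125)]:
    print(k,onplane(D,(u,v),z).round(3))
T=np.eye(4);T[:3,:3]=R.from_rotvec(get_tcp_rot()).as_matrix();T[:3,3]=get_ee_pos()
print((np.asarray(W["camera_from_world"])@T).round(4).tolist(),W["mtx"][0])
a=[save(camera("scene")[150:320,100:440],"sc",2.3)]
E
```

```text
red [ 0.507 -0.348  0.02 ]
green [ 0.525 -0.22   0.02 ]
blue [ 0.494 -0.081  0.02 ]
block [ 0.689 -0.141  0.03 ]
mag foot [ 0.627 -0.36   0.005]
cabTL [0.567 0.235 0.125]
cabTR [0.747 0.347 0.125]
cabFR? [0.87  0.157 0.125]
cabF [0.678 0.062 0.125]
red [ 0.502 -0.34   0.02 ]
green [ 0.513 -0.211  0.02 ]
blue [ 0.481 -0.07   0.02 ]
block [ 0.658 -0.113  0.03 ]
magfoot [ 0.616 -0.35   0.005]
pinhead [ 0.672 -0.141  0.06 ]
cab [0.845 0.171 0.125]
cab [0.63  0.098 0.125]
cab [0.548 0.241 0.125]
[[0.0002, 1.0, -0.0016, 0.0002], [-0.9612, -0.0002, -0.2759, 0.0277], [-0.2759, 0.0016, 0.9612, 0.1557], [0.0, 0.0, 0.0, 1.0]] [341.09104756   0.         253.84185966]
```

View pics/sc.png

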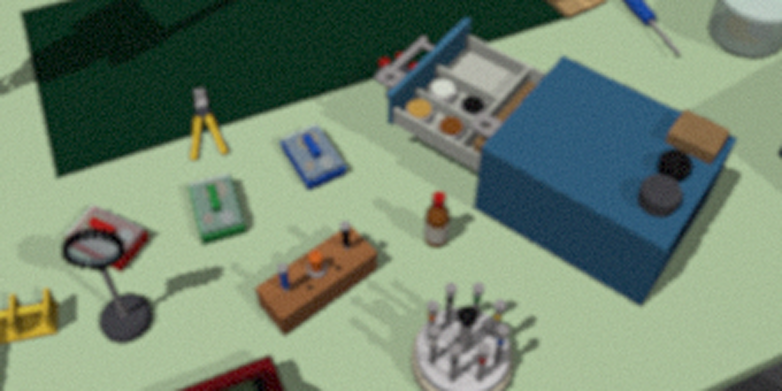

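Crop: red tray rib about (105,228), magnifier foot about (127,318), pin head (318,260), empty compartment (490,75) and drawer lug (485,125). The next looks are with the wrist camera from close up.

```bash
cat >> h.py <<'E'
def look(n,x,y,z,yaw):
    import json
    move_to([x,y,z],down(yaw)); dwell(0.3)
    P=camera_params("wrist"); im=camera("wrist"); np.save(f"pics/{n}.npy",im)
    json.dump({k:np.asarray(v).tolist() for k,v in P.items()},open(f"pics/{n}.json","w"))
    return im
def load(n):
    import json
    P={k:np.array(v) for k,v in json.load(open(f"pics/{n}.json")).items()}
    return P,np.load(f"pics/{n}.npy")
E
python3 - <<'E'
from h import *
a=look("red",.52,-.345,.26,0.0);print(get_t(),get_joint_positions())
b=look("blk",.69,-.135,.26,0.0);print(get_t(),get_joint_positions())
c=look("drw",.57,.13,.32,0.55);print(get_t(),get_joint_positions())
save(np.hstack([a,b]),"ab",0.78)
save(c,"c",1.5)
E
```

```text
1.9667 [-5.89068632e-01  3.26646921e-01  1.60530606e+00 -2.04524659e-05
  1.20969033e+00  9.82444075e-01]
3.3667 [-1.96604982e-01  4.51929396e-01  1.41943315e+00 -3.60633825e-05
  1.27008005e+00  1.37534461e+00]
4.8583 [ 2.20644310e-01  2.18742572e-01  1.61756565e+00 -1.69709911e-05
  1.30568418e+00  1.24248433e+00]
```

View pics/ab.png

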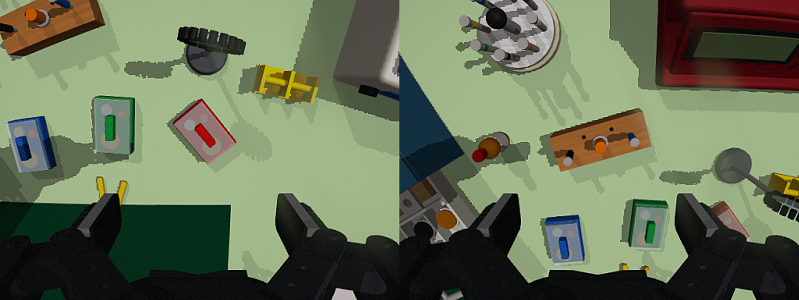

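View pics/c.png

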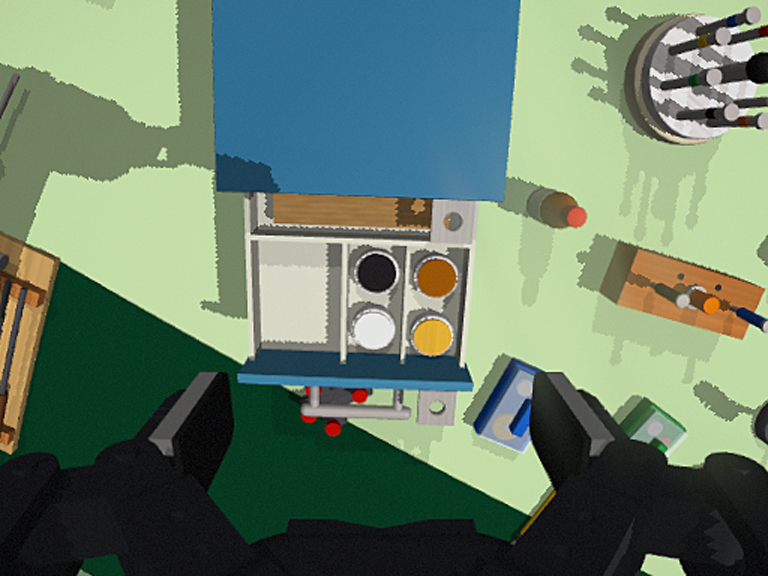

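Left half of ab: red tray at (202,137) with its rib aligned diagonally, magnifier (207,55). Right half: pin head (600,146), block (600,138). Drawer view: empty compartment about (300,295), fixed lug hole (453,221), drawer lug hole (436,407), cabinet front edge (216,191) to (503,201). The movement holder sits low under the handle.

```bash
python3 - <<'E'
from h import *
def masks(im,hlo,hhi,s=150,v=60):
    h=cv2.cvtColor(im,cv2.COLOR_RGB2HSV)
    hh=h[...,0].astype(int); hh[hh>150]-=180
    return ((hh>=hlo)&(hh<=hhi)&(h[...,1]>=s)&(h[...,2]>=v)).astype(np.uint8)
def comps(m,a=60):
    n,l,st,c=cv2.connectedComponentsWithStats(m)
    return [(l==i,st[i,4],c[i]) for i in range(1,n) if st[i,4]>=a]
P,im=load("red")
for lo in (150,185):
  for m,a,c in comps(masks(im,-8,6,lo,60)):
    if c[1]>230: continue
    ys,xs=np.nonzero(m); pts=np.array([onplane(P,(x,y),.04)[:2] for x,y in zip(xs,ys)])
    r=cv2.minAreaRect((pts*1000).astype(np.float32)); print("red",lo,a,c.round(1),r)
P2,im2=load("blk")
for m,a,c in comps(masks(im2,4,14,190,150),30):
    print("pin",a,c.round(1),onplane(P2,c,.068).round(4))
P3,im3=load("drw")
L=onplane(P3,(453/1.5,221/1.5),.125);Dh=onplane(P3,(436/1.5,407/1.5),.118)
print("holes",L.round(4),Dh.round(4),np.linalg.norm((L-Dh)[:2]),np.degrees(np.arctan2(*(L-Dh)[1::-1])))
a=onplane(P3,(216/1.5,191/1.5),.125);b=onplane(P3,(503/1.5,201/1.5),.125)
print("front",a,b,np.linalg.norm(a-b),np.degrees(np.arctan2(*(a-b)[1::-1]))-90)
o=im3[125:170,285:325];save(np.hstack([o,np.zeros_like(o[:,:3]),im3[250:295,272:312],np.zeros_like(o[:,:3])]),"holes",8)
for q in [(258,243),(342,245),(256,352),(342,361)]: print("slotcorner@.092",onplane(P3,(q[0]/1.5,q[1]/1.5),.092).round(4))
E
```

```text
red 150 266 [260.4 148.4] ((531.63525390625, -361.5515441894531), (91.64884185791016, 43.40699005126953), 72.29047393798828)
red 150 359 [262.6 173.1] ((507.8589782714844, -355.5428771972656), (36.267662048339844, 12.137548446655273), 39.14195251464844)
red 185 238 [261. 148.] ((531.9871215820312, -361.2841491699219), (91.26175689697266, 43.18040084838867), 72.7553939819336)
red 185 338 [262.6 173.2] ((507.82684326171875, -355.3429870605469), (36.0704345703125, 11.550272941589355), 39.0128173828125)
pin 163 [257.5 189. ] [ 0.6679 -0.14    0.068 ]
holes [0.6126 0.0991 0.125 ] [0.4888 0.0306 0.118 ] 0.14145546944395979 28.954083751616277
front [0.54839939 0.24294112 0.125     ] [0.64102823 0.07827531 0.125     ] 0.1889310238582634 29.358894186038484
slotcorner@.092 [0.5226 0.2062 0.092 ]
slotcorner@.092 [0.5535 0.1523 0.092 ]
slotcorner@.092 [0.4447 0.1673 0.092 ]
slotcorner@.092 [0.4736 0.1058 0.092 ]
```

View pics/holes.png

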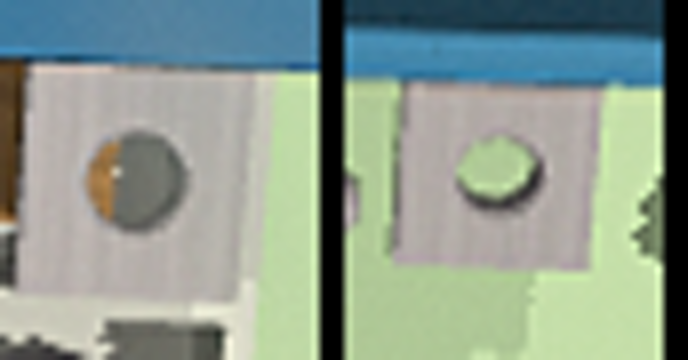

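Rib measures 36×12 mm, as specified, with yaw 39.1°. Cabinet yaw is about 29.4° from two independent lines, and the drawer is about 0.141 m open, within its range. I'll overlay the predicted slot to check it.

```bash
cat >> h.py <<'E'
YAW=np.radians(29.4); CX=np.array([np.cos(YAW),np.sin(YAW)]); CY=np.array([-CX[1],CX[0]])
P3,im3=load("drw")
L=onplane(P3,(302.1,147.7),.125)[:2]; DH=onplane(P3,(291.4,271.5),.118)[:2]
def cab(o,x,y): return o+CX*x+CY*y
E
python3 - <<'E'
from h import *
d=L-DH; print("L",L,"DH",DH,"open",d@CX,"lat",d@CY)
x0,y0,k=140,110,4; im=cv2.resize(im3[y0:290,x0:340],None,fx=k,fy=k,interpolation=cv2.INTER_CUBIC)
def poly(pts,z,c):
    q=np.array([(proj(P3,[*cab(DH,*p),z])-[x0,y0]+.5)*k for p in pts]).astype(np.int32); cv2.polylines(im,[q],True,c,1)
sx,sy=.0705,.1063
rect=[(sx+a*.048,sy+b*.034) for a,b in((1,1),(1,-1),(-1,-1),(-1,1))]
poly(rect,.068,(255,0,0)); poly(rect,.092,(255,255,0))
poly([(.0145,.062-.088),(.0225,.062-.088),(.0225,.15),(.0145,.15)],.118,(255,0,255))
poly([(-.0205-.0055,.022),(-.0205-.0055,.102),(-.015,.102),(-.015,.022)],.0955,(0,255,0))
save(im,"ov",.9)
E
```

```text
L [0.6123025  0.09882977] DH [0.48903281 0.02980712] open 0.1412777394751026 lat -0.00038006633650686147
```

View pics/ov.png

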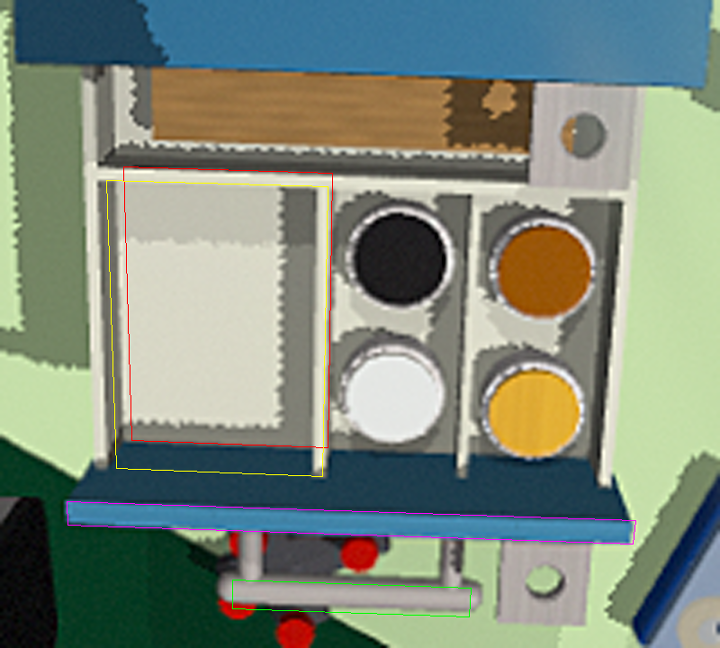

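The panel outline and compartment depth match. The compartment sits about 2 mm further left than predicted, so I use y = 0.1085. Now I grasp the red tray.

```bash
python3 - <<'E'
from h import *
yaw=np.radians(39.1+180); o=down(yaw)
move_to([.5078,-.3554,.25],o); print(get_t(),get_joint_positions().round(2))
move_l([.5078,-.3554,.08],.2); move_l([.5078,-.3554,.029],.08)
print(get_ft_force()); f0=get_ft_force()
command_gripper(0.0); print("w",get_width(),get_ft_force(),get_t())
move_l([.5078,-.3554,.06],.08); dwell(.2); print("w",get_width(),get_ft_force()-f0,get_t())
move_l([.5078,-.3554,.26],.2); print(get_t())
S=cab(DH,.0705,.1085); print(S)
move_to([*S,.27],down(YAW+np.pi)); print(get_t(),get_joint_positions().round(2),get_ee_pos())
move_l([*S,.165],.15);dwell(.2)
im=look("carry",*S,.165,YAW+np.pi); im2=camera("side")[150:270,200:340]
save(np.hstack([im,cv2.resize(im2,(448,384))]),"carry",.83); print(get_width(),get_t())
E
```

```text
8.275 [-0.61  0.33  1.63  0.    1.19 -2.87]
[-0.31622098 -0.23834351 -0.37930219]
w 0.010066658368147428 [-0.28681698  0.90413197  3.31550274] 10.7333
w 0.01023892614107668 [-0.07593305  0.79161845 -0.87715258] 11.475
12.625
[0.49719033 0.15894253]
14.4917 [ 0.31  0.15  1.81 -0.    1.18 -1.78] [0.49752213 0.15833161 0.26992915]
0.010038990119245762 16.1917
```

View pics/carry.png

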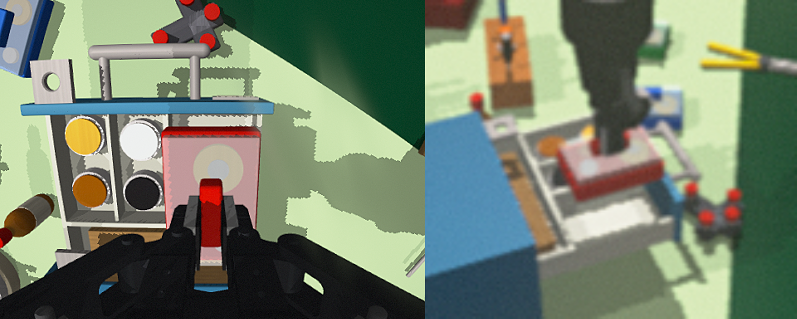

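The tray is held level above the compartment: its front edge is at about y=130 px, inside the panel, and centred between divider and wall. I'll check its offset in the grip numerically.

```bash
python3 - <<'E'
from h import *
P,im=load("carry"); S=cab(DH,.0705,.1085)
h=cv2.cvtColor(im,cv2.COLOR_RGB2HSV); hh=h[...,0].astype(int)
m=((hh<8)|(hh>170))&(h[...,1]>140)&(h[...,2]>70)
m[:, :190]=0; m[:140]=0; m[170:]=0
for c in (215,235,255,275,295):
    r=np.nonzero(m[:,c])[0]
    if len(r):
        f=lambda v,z:(lambda d:(round(float(d@CX),4),round(float(d@CY),4)))(onplane(P,(c,v),z)[:2]-S)
        print(c,r.min(),r.max(),"bottom",f(r.min(),.136),"basetop",f(r.max(),.154))
# cover side edges at rows 200..: pinkish saturation jump
for v in (175,190,205):
    row=h[v,180:330,1].astype(int); pk=np.nonzero(((hh[v,180:330]<10)|(hh[v,180:330]>165))&(row>55))[0]+180
    for u in (pk.min(),pk.max()):
        d=onplane(P,(u,v),.162)[:2]-S; print(v,u,(d@CX).round(4),(d@CY).round(4), "z.154",((onplane(P,(u,v),.154)[:2]-S)@CY).round(4))
print((get_ee_pos()[:2]-S)@np.c_[CX,CY], get_ft_force())
E
```

```text
215 153 162 bottom (-0.0425, -0.0193) basetop (-0.0413, -0.0174)
235 153 162 bottom (-0.0424, -0.0092) basetop (-0.0412, -0.0082)
255 153 162 bottom (-0.0424, 0.0009) basetop (-0.0412, 0.0009)
275 153 162 bottom (-0.0425, 0.011) basetop (-0.0413, 0.01)
295 153 162 bottom (-0.0425, 0.0211) basetop (-0.0413, 0.0191)
175 194 -0.037 -0.0258 z.154 -0.0273
175 313 -0.0371 0.0262 z.154 0.0276
190 196 -0.0302 -0.0252 z.154 -0.0267
190 312 -0.0303 0.0261 z.154 0.0275
205 196 -0.0232 -0.0256 z.154 -0.027
205 311 -0.0233 0.0259 z.154 0.0273
[-2.52001084e-05 -5.89790741e-06] [ 0.83938541  0.10522996 -2.07495427]
```

The tray is centred and square to within 1 mm. I set it down and release.

```bash
python3 - <<'E'
from h import *
S=cab(DH,.0705,.1085); f0=get_ft_force()
move_l([*S,.108],.1)
z=.108
while z>.094:
    z-=.002; move_l([*S,z],.04); dwell(.05); f=get_ft_force()-f0
    if f[2]>1.5: break
print("z",z,f,get_t(),get_width())
command_gripper(.034); print(get_width()); dwell(.2)
move_l([*S,.20],.15); dwell(.1)
im=look("placed",*S,.20,YAW+np.pi)
save(im,"placed",1.2); print(get_t(),get_ft_force())
E
```

```text
z 0.104 [-0.46597588 -1.25742452  2.25928318] 17.5083 0.009946102851526816
0.03423331448801718
19.5583 [-0.52966472  0.70574708 -0.35390319]
```

View pics/placed.png

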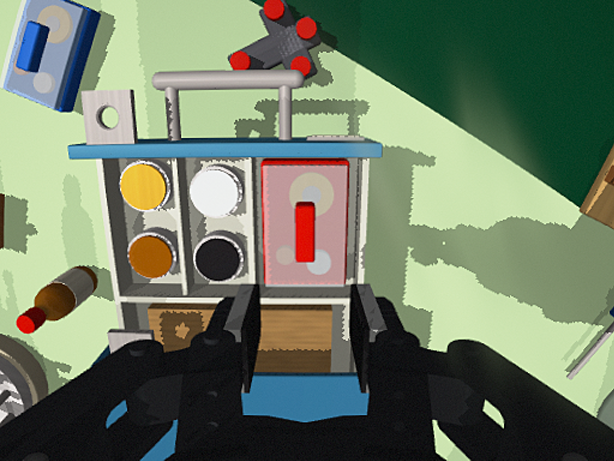

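The tray appears to sit in the compartment with its rib at about (304,232), but the stop came at z=0.104, earlier than the expected 0.097. I'll check the height from the apparent rib size and the position in the slot.

```bash
python3 - <<'E'
from h import *
P,im=load("placed"); S=cab(DH,.0705,.1085)
h=cv2.cvtColor(im,cv2.COLOR_RGB2HSV); hh=h[...,0].astype(int)
m=(((hh<8)|(hh>170))&(h[...,1]>150)&(h[...,2]>100)).astype(np.uint8)
n,l,st,c=cv2.connectedComponentsWithStats(m)
for i in range(1,n):
    if st[i,4]<60: continue
    ys,xs=np.nonzero(l==i); pts=np.array([onplane(P,(x,y),.108)[:2]-S for x,y in zip(xs,ys)])@np.c_[CX,CY]*1000
    print(c[i].round(1),st[i],cv2.minAreaRect(pts.astype(np.float32)))
# tray cover top outline (z=.094): pink extents on rows/cols
pk=((hh<10)|(hh>165))&(h[...,1]>50)
for v in (150,170,190,210):
    u=np.nonzero(pk[v,210:300])[0]+210; print(v,[((onplane(P,(q,v),.094)[:2]-S)@CY).round(4) for q in (u.min(),u.max())])
for u in (230,280):
    v=np.nonzero(pk[125:245,u])[0]+125; print(u,v.min(),v.max(),[((onplane(P,(u,q),.094)[:2]-S)@CX).round(4) for q in (v.min(),v.max())])
E
```

```text
[227.7   7. ] [220   0  17  16 231] ((-126.08362579345703, -16.26641845703125), (10.197076797485352, 9.17992115020752), 89.42525482177734)
[254.9  22.9] [247  14  17  18 240] ((-116.80786895751953, 0.9162735939025879), (10.452064514160156, 10.246994972229004), 0.007489284500479698)
[199.7  50.3] [192  42  17  16 213] ((-100.33363342285156, -34.832664489746094), (10.48427963256836, 9.402628898620605), 89.19136810302734)
[250.7  53.8] [242  47  17  17 189] ((-97.39991760253906, -1.7460222244262695), (10.678555488586426, 8.923691749572754), 62.10216522216797)
[242.3 153.1] [217 134  74 102 352] ((-8.142446517944336, -0.08085823059082031), (50.07045364379883, 74.42404174804688), 89.8632583618164)
[253.5 194. ] [246 169  16  50 749] ((-2.642122268676758, 0.05635356903076172), (10.918216705322266, 36.3922119140625), 89.6484146118164)
[ 20.9 270.1] [ 14 263  15  15 179] ((62.21888732910156, -190.24989318847656), (12.843584060668945, 13.403260231018066), 2.338444471359253)
150 [np.float64(-0.0268), np.float64(0.0266)]
170 [np.float64(-0.0265), np.float64(0.027)]
190 [np.float64(-0.0269), np.float64(0.0267)]
210 [np.float64(-0.0266), np.float64(0.0264)]
230 132 236 [np.float64(-0.0452), np.float64(0.0358)]
280 132 236 [np.float64(-0.0452), np.float64(0.0357)]
```

The vision check can't tell a 0 mm from a 7 mm height error. I'll touch the top of the rib with shut fingertips, where a tray on the floor gives 0.108, and this will also press it flat gently.

```bash
python3 - <<'E'
from h import *
S=cab(DH,.0705,.1085)-CX*.002
command_gripper(0.0); move_l([*S,.118],.15); dwell(.15); f0=get_ft_force(); print(get_t(),get_ee_pos())
z=.118
while z>.104:
    z-=.001; move_l([*S,z],.04); dwell(.06); f=(get_ft_force()-f0)[2]; print(round(z,4),f.round(2),get_ee_pos()[2].round(4))
    if f>5: break
dwell(.2); print((get_ft_force()-f0).round(2),get_ee_pos(),get_width())
move_l([*S,.20],.2); print(get_t())
E
```

```text
20.8333 [0.49625497 0.15822175 0.11907964]
0.117 -1.55 0.1173
0.116 -1.08 0.1159
0.115 -1.18 0.1149
0.114 -0.59 0.114
0.113 -0.91 0.113
0.112 -1.02 0.112
0.111 -0.06 0.111
0.11 -0.94 0.11
0.109 -0.3 0.109
0.108 0.87 0.1081
0.107 9.03 0.108
[-2.66  0.13  8.65] [0.49646007 0.15844413 0.10803205] -0.00020461672463460205
25.0417
```

The tray is on the floor: contact at 0.108, exactly as it should be. Now I close the drawer.

```bash
python3 - <<'E'
from h import *
o=down(YAW+np.pi); z=.08
A=cab(DH,-.068,.062); move_to([*A,.2],o); move_l([*A,z],.15); dwell(.1); f0=get_ft_force(); print(get_t())
move_l([*cab(L,-.050,.062),z],.09); dwell(.1); print(get_t(),((get_ft_force()-f0)[:2]@CX).round(2))
x=-.050
while x<-.022:
    x+=.002; move_l([*cab(L,x,.062),z],.04); f=(get_ft_force()-f0)[:2]@CX
    if f<-12: break
dwell(.2); f=(get_ft_force()-f0)[:2]@CX; print("x",x,f,(get_ee_pos()[:2]-L)@CX,get_t())
move_l([*cab(L,-.075,.062),z],.15); move_l([*cab(L,-.075,.062),.25],.25); command_gripper(.05)
print(get_t())
im=look("shut",*cab(L,-.03,.03),.25,YAW)
save(im,"shut",1.2); print(get_t())
E
```

```text
26.725
28.7417 -0.57
x -0.03199999999999999 -16.605750678703362 -0.03599033495649603 31.1917
32.9917
35.9667
```

View pics/shut.png

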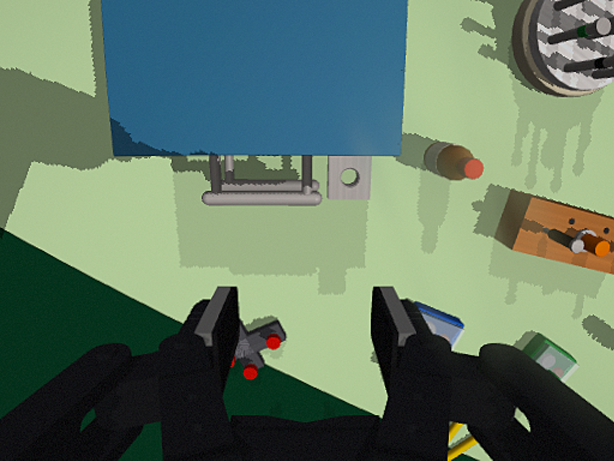

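The drawer is shut: a firm stop at 16.6 N with the lug holes aligned at (349,176), and only the cabinet lug visible. Next is a close look at the pin, and a refined lug hole position.

```bash
python3 - <<'E'
from h import *
P,im=load("shut")
g=cv2.GaussianBlur(cv2.cvtColor(im,cv2.COLOR_RGB2HSV)[...,1],(3,3),0)
r=g[138:156,280:302]; m=(r>60).astype(np.uint8)
n,l,st,c=cv2.connectedComponentsWithStats(m); print([(st[i].tolist(),c[i].round(1)) for i in range(1,n)])
L2=onplane(P,(349/1.2,176.5/1.2),.125)[:2]; print("L",L,"L2",L2,(L2-L)@np.c_[CX,CY])
y=np.radians(109.8); move_to([.667,-.1405,.19],down(y))
im=look("pin",.667,-.1405,.15,y); P,_=load("pin"); print(get_t())
h=cv2.cvtColor(im,cv2.COLOR_RGB2HSV).astype(int)
m=((h[...,0]>=3)&(h[...,0]<=16)&(h[...,1]>200)&(h[...,2]>140)).astype(np.uint8)
n,l,st,c=cv2.connectedComponentsWithStats(m)
for i in range(1,n):
    if st[i,4]<150: continue
    x0,y0,w,hh,a=st[i]; tx=np.array([np.cos(y),np.sin(y)]); ty=np.array([tx[1],-tx[0]])
    e=onplane(P,(x0+(w-1)/2,y0+hh-.5),.068)[:2]; cc=onplane(P,c[i],.068)[:2]
    print(st[i],"centre",e+tx*.008,"centroid",cc,"width",w*np.linalg.norm(onplane(P,(x0,y0),.068)-onplane(P,(x0+1,y0),.068)))
save(im[60:330,110:400],"pin",2)
E
```

```text
[([5, 4, 11, 10, 90], array([10.2,  8.5]))]
L [0.6123025  0.09882977] L2 [0.61245854 0.1001156 ] [0.00076716 0.00104364]
38.1833
[244 190  23  20 355] centre [ 0.66772632 -0.1389307 ] centroid [ 0.66773382 -0.13966778] width 0.01577888375445842
```

View pics/pin.png

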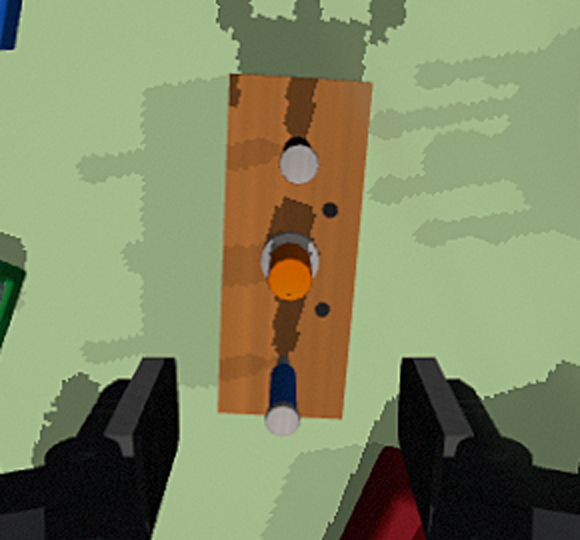

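Pin head centre is (0.6677,-0.1392), width 15.8 mm as expected. The two lug hole estimates agree to about 1 mm. Now I grasp the pin and insert it.

```bash
python3 - <<'E'
from h import *
p=np.array([.6677,-.1392]); y=np.radians(109.8)
move_l([*p,.055],.15); move_l([*p,.047],.05); command_gripper(0.0); print("w",get_width(),get_t())
move_l([*p,.19],.2)
Lm=L+CX*.0005+CY*.0007; o=down(YAW+np.pi/2)
move_to([*Lm,.185],o); move_l([*Lm,.169],.1); dwell(.15); f0=get_ft_force(); print(get_t(),get_width(),get_ee_pos())
im=camera("wrist"); save(im[120:384,100:400],"held",2); save(camera("side")[150:300,160:330],"hs",3)
ok=True
for z in (.166,.163,.160,.157,.154,.150):
    move_l([*Lm,z],.04); dwell(.03); f=get_ft_force()-f0; print(z,f.round(1))
    if f[2]>8: ok=False; break
print(ok,get_t())
E
```

```text
w 0.013630218190793315 39.6917
41.9833 0.013305382327307276 [0.61274455 0.09918413 0.16924473]
0.166 [-0.4  0.5 -0.1]
0.163 [ 0.1  0.5 -0.4]
0.16 [-0.1 -0.1 -0.1]
0.157 [-0.5  1.5 -0.5]
0.154 [-0.6  0.3 -0.2]
0.15 [-0.3  0.1  0.4]
True 43.7833
```

```bash
python3 - <<'E'
from h import *
Lm=L+CX*.0005+CY*.0007; f0=get_ft_force()
for z in (.142,.136,.134,.133,.132,.131,.130):
    move_l([*Lm,z],.04); dwell(.05); f=get_ft_force()-f0; print(z,f.round(1))
    if f[2]>6: break
print(get_t(),get_width()); save(camera("side")[150:300,160:330],"ins",4)
E
```

```text
0.142 [ 0.   0.3 -0.8]
0.136 [ 0.4  1.  -1.1]
0.134 [ 0.7  1.1 -0.8]
0.133 [-0.1 -0.3  0.5]
0.132 [-0.5 -0.5  5. ]
0.131 [-4.8 -0.3 12.2]
45.7333 0.013843437225183504
```

View pics/ins.png

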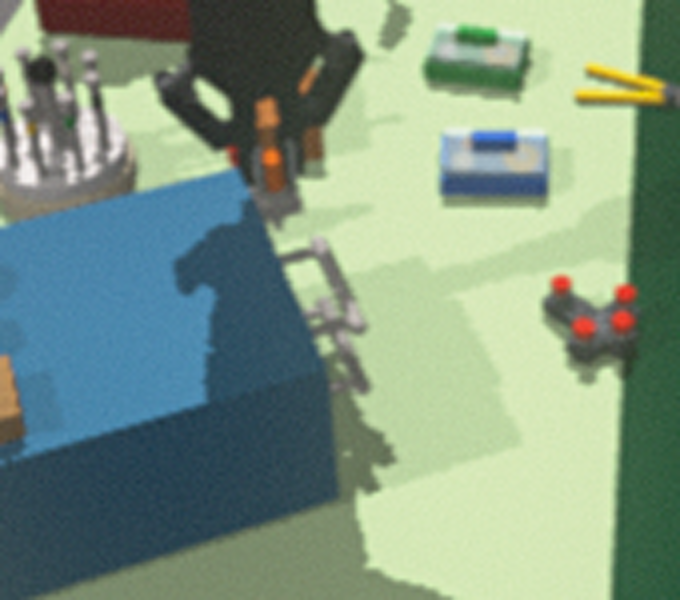

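The collar met the lug exactly at the predicted height (0.132), with the orange head at (272,165) over the lug. I release, retreat and check by numbers, since the viewing budget is used up.

```bash
python3 - <<'E'
from h import *
Lm=L+CX*.0005+CY*.0007
command_gripper(.04); dwell(.1); 
im=look("end",*Lm,.21,YAW+np.pi/2) if False else None
move_l([*Lm,.24],.15); dwell(.2)
P=camera_params("wrist"); im=camera("wrist"); y=YAW+np.pi/2
h=cv2.cvtColor(im,cv2.COLOR_RGB2HSV).astype(int)
m=((h[...,0]>=3)&(h[...,0]<=16)&(h[...,1]>200)&(h[...,2]>110)).astype(np.uint8)
n,l,st,c=cv2.connectedComponentsWithStats(m); tx=np.array([np.cos(y),np.sin(y)])
for i in range(1,n):
    if st[i,4]<60: continue
    x0,y0,w,hh,a=st[i]; e=onplane(P,(x0+(w-1)/2,y0+hh-.5),.153)[:2]+tx*.008
    print(st[i],c[i].round(1),"pin-L (cab mm)",((e-Lm)@np.c_[CX,CY]*1000).round(1),"width@.153",1000*w*np.linalg.norm(onplane(P,(x0,y0),.153)-onplane(P,(x0+1,y0),.153)))
print(get_t(),get_ft_force(),get_width(),get_ee_pos())
E
```

```text
[245 190  21  21 348] [255.3 200.1] pin-L (cab mm) [-0.2  0.3] width@.153 14.567272031427915
47.3833 [-0.5128671   0.17975318  0.54478029] 0.039855371544643914 [0.61199978 0.0996044  0.23905394]
```

```bash
python3 - <<'E'
from plant import *
sign_off(); print(get_t())
E
```

```text
the job is handed in; nothing more can be done
the job is handed in; nothing more can be done
```

The red tray is in the empty compartment, the drawer is shut, and the locking pin is home through both lugs. I handed the job in with the clock at about 47 s of the 62 s allowed; the simulator reports no verdict.

**Checks that agreed:**
- **Tray:** it was level and centred within 1 mm before I lowered it. After release, touching the rib top gave 0.108 m, the height expected for a tray flat on the floor.
- **Drawer:** it reached a firm stop at about 16 N, and the wrist picture showed the lug holes aligned.
- **Pin:** it went in without side force. The collar met the lug at the predicted height, and after release the pin head measured within 0.5 mm of the hole centre.

**Checks that disagreed or were weak:**
- **Tray set-down:** the lowering stopped 7 mm higher than planned on a small force reading, so the tray may have settled up to 7 mm when released. A fall that short stays under the 0.5 m/s limit.
- **Tray position:** pictures afterwards suggested the tray sat about 2 mm towards the front of the compartment, which is within tolerance.
- **Lug hole:** the two position estimates differed by about 1.3 mm, so I aimed about midway between them.
- **Pin head width:** the last picture measured 14.6 mm where 16 mm was expected. I put this down to shading in the colour mask and did not check it further.
- **Not checked at the end:** I did not measure the bystanders' positions or re-check the drawer after inserting the pin.

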